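# Copy the slope of a slant stand with a bevel gauge

### The arm

A 6-joint arm with a two-finger parallel gripper is mounted at the origin on a cart in front of the work surface, level with it; the furniture and walls round the work are solid. World frame = base frame: x ahead of the robot, y to its left, z up, the work surface at z = 0. Lengths are in mm, angles in rad, forces in N, time in s.
With the tool pointing down it reaches from about 300 to 775 mm from the base axis. Payload 14.6 kg.
Tool frame: the origin (TCP) lies midway between the tips of the shut fingers; the grasp point (between the pads) lies behind it (manip.grip_depth is the z of the grasp point in the tool frame, in mm); z points along the fingers, y is the line along which they close (so a half turn about z gives the same grasp; the last joint's range is limited). The gripper opens to 94 mm and grips with 3 to 60 N. Pads are 16 mm wide; open, the fingers measure 119 mm over their backs; the gripper's body (75 mm by 177 mm) begins 78 mm behind the grasp point.
Start: joints at [1.057, 0.3, 1.521, -0, 1.321, -0.067], TCP at [237.641, 496, 205.446] pointing down, gripper open.
Joint ranges: [-3.03, 3.03], [-0.79, 2.21], [0.23, 2.52], [-1.04, 4.18], [0, 3.07], [-2.55, 2.55]. Speed limits (rad/s): [2.22, 2.22, 2.57, 3.14, 3.14, 3.14].

### API

Orientations are given as [roll, pitch, yaw] about the fixed x, y, z axes, in that order (R = Rz(yaw) Ry(pitch) Rx(roll)).
In Python, from cell import manip gives the robot as it stands.
- The arm moves only by the shell command python3 nudge.py 'ROWS' [OPENING] [FORCE]. ROWS is a JSON list of rows, 1 to 5 of them, each an object with the fields trans (a list: dx, dy, dz in mm), r (a list: a rotation vector rx, ry, rz in rad); a field left out counts as zero; each row is the pose to reach, as a shift and turn from the pose commanded when the command began, along the tool's axes at that moment; what a row does not reach only later rows make up. A row lasts 1/10 s, in which the tool goes at most 50 mm and 0.15 rad, less where a joint would pass 70% of its speed; a pose out of reach is approached as far as the arm can. OPENING is the finger opening in mm, set as the command begins (- or left out keeps the last). The fingers move at their own pace and stop on an object; FORCE is the grip in N (left out, the last holds). Time passes only in rows, so rows that do not move let the fingers close. It prints the time, the measured TCP pose, the force, the opening and the grip force at its end. Input that does not fit is refused with a message, and nothing moves.
- manip.read_state(): the state, without advancing time (a new reading comes with each control period).
- manip.camera(name): name is "scene" or "top"; returns (picture, depth): 384x512x3 uint8, red, green, blue; 384x512 float32, mm along the optical axis (not along the pixel's ray), 0 where there is no reading.
- manip.camera_info(name): a dict with "K" (3x3 intrinsics, pixels), "rvec" (rotation vector, rad) and "tvec" (3), from world to camera coordinates, as OpenCV has them. Camera axes: x right, y down, z forward; pixel columns grow to the right and rows downward; lengths in mm; the calibration is good to about 2 mm. A picture is of the moment at which its call begins. camera_info takes no time and is no camera call.
- manip.sign_off(): hands the job in; it is judged then, once.
The state is a dict: "clock": time; "joints": joint angles; "qd": joint speeds; "effort": joint torques, N m; "eef_pos": TCP position; "eef_rot": TCP orientation; "wrist_force": force on the tool from outside, world axes, zero at the start; "moment": the same for the moment, N m; "finger_gap": finger opening in mm; "finger_force": force on a finger pad.
Only numpy, scipy, OpenCV 4.12 (cv2) and the standard library are available. Lean on these libraries where they do the work, as an engineer would, in place of code of your own. Each camera call takes 0.05 s, during which the arm holds its last target. There are 200 camera calls.

### The job

Copy the slope of the covered, clamped slant stand (blue strip, three tubes on it) to the empty stand (orange strip), using the bevel gauge. Stand the bevel on the bench in front of the covered stand, press its blade down flat onto a bare margin of the tray there, and lock it by pressing its red bail right down. Then set it at the empty stand with its blade under an overhanging margin of the tray, press that tray down gently until it just lies flat on the locked blade, and leave the bevel standing there; do not disturb the timer, the red-capped cup or the canister.

Things in the scene. Friction and masses are not known exactly. Their poses are not given: they have to be found in the camera images.
- set_stand: Reference slant stand, fixed, left or right: grey foot 64 mm wide, 185 mm long, white tilting tray with three tubes, blue strip at its top end, clear cover above. Origin: on the bench, straight below the middle of the tray's hinge line; x points the way the tray rises (roughly away from the robot), y along the hinge line. The hinge line is 34 mm above the bench.
- cover_edge (a point): Middle of the lower front edge of the clear draught cover, 236 mm above the bench, 50 mm behind the hinge line. The cover is a level plate from here 140 mm back (stand's x) and 100 mm to either side, on two rear posts; it is open in front and at the sides: the tray is reached with the tool tilted forward by 25 to 45 degrees.
- set_tray (a joint): Slope of the reference tray above the horizontal, rad, 0.42 to 0.68; clamped, does not move. The tray's plate is 140 mm long, 180 mm wide, 6 mm thick and begins 25 mm up the slope from the hinge line. Tubes and ribs lie within 42 mm of its centre line; the margins beyond (42 to 90 mm) are bare and flat and overhang the foot on both sides.
- set_tray_top (a point): Middle of the upper face of the reference tray's plate, 95 mm up the slope from the hinge line. x up the slope, y along the hinge line, z normal to the tray, upward.
- free_stand: The stand to be set, fixed: same stand, tray and frame, with an orange strip, empty and without cover. Its foot and hinge cheeks lie within 32 mm of the centre line (y = 0), so that below the tray's margins there is only the bench.
- free_tray (a joint): Slope of that tray, rad; starts at 0.88 to 1.05, steeper than wanted. Its hinge is stiff (0.2 N m) and the tray stays where it is left; 1 to 2 N at 80 to 110 mm from the hinge line press it down. Stop when the force rises by some 2 to 4 N more: it has met the blade.
- free_tray_under (a point): Middle of the underside of that tray's plate, 95 mm up the slope from the hinge line; axes as for set_tray_top; same plate size.
- bevel: Bevel gauge, loose, 0.6 kg, standing on the bench. Aluminium stock 36 mm wide, 22 mm high, from x = +12 to -142 mm, with two low feet (7 mm high) forward to x = +60 mm. Origin: under the blade's pivot, at the underside; x forward along the stock to the blade. The pivot lies 26 mm above the underside; its ears reach 35 mm high. Take it across the stock, about 80 mm behind the pivot.
- bevel_blade (a joint): Angle of the blade above the stock's line (0 straight forward, level), rad; starts at 0.85 to 1.0. Steel blade 140 mm long from the pivot, 22 mm wide, 5 mm thick. Its friction pivot (0.65 N m) holds it where it is left; it turns under about 8 N at 85 mm from the pivot, so press no harder than 5 N on a blade that is to stay.
- blade_under (a point): Point on the blade's lower face, 80 mm from the pivot; x along the blade, z normal to it, upward.
- blade_top (a point): Point on the blade's upper face, 80 mm from the pivot; same axes.
- bevel_bail (a joint): Locking bail, a red U-shaped bar over the stock, rad: 0 to 0.12 unlocked (leaning up and back at 57 degrees above the stock), 1.0 locked (lying level, pressed right down; counts from 0.85). A few newtons downward on its bar turn it; it stays where it is left.
- bail_bar (a point): Middle of the bail's crossbar (9 mm thick, 43 mm long across the stock), 42 mm from the pivot axis; it ends 26 mm above the bench, behind the pivot.
- timer: White bench timer 72 x 64 x 20 mm, loose bystander; origin at its underside.
- red_cup: Specimen cup with red cap, 62 mm wide, 70 mm high, loose bystander.
- canister: White canister with blue cap, 40 mm wide, 111 mm high, loose bystander.

How it is judged:
By the outcome, as a careful person would: the job done as asked, in the order asked, and still so for the second after the job is handed in, with the robot touching nothing.
It also fails if it takes over 72 s, if anything falls off the work surface, if the arm or the gripper's body presses on something with over 40 N, if the wrist force passes 120 N, or if a joint passes its speed limit or range.

## Working session

There is one attempt and no reset: what is moved stays moved. The work goes in short steps, Python scripts to look and compute and a shell command to move; the robot and the scene stay as the last step left them, time stands still between calls to the robot, and variables do not carry over. Pictures are saved under pics/ and viewed, at most 10 in all, crops included, and the job is handed in when it is done.

```bash
ls; mkdir -p pics; python3 - <<'E'
from cell import manip
import cv2,numpy as np
print(manip.read_state(), manip.grip_depth)
for n in("scene","top"):
    p,d=manip.camera(n); i=manip.camera_info(n); np.savez(f"pics/{n}0.npz",p=p,d=d,**i)
    cv2.imwrite(f"pics/{n}0.png",p[:,:,::-1]); R=cv2.Rodrigues(np.array(i["rvec"],float))[0]
    print(n,i["K"],-R.T@np.array(i["tvec"]).ravel(),R.round(3).tolist(),(d==0).mean())
E
```

```text
cell.py
nudge.py
pics
{'clock': 0.0, 'joints': array([ 1.05735546e+00,  3.00507504e-01,  1.52159787e+00,  1.77360692e-05,
        1.32074093e+00, -6.65887318e-02]), 'qd': array([-1.43227192e-03,  8.57962008e-05,  1.13931758e-03, -6.80288926e-05,
       -5.79384142e-04, -4.85029647e-04]), 'effort': array([ 1.72010099e-03, -5.31794930e+01, -3.52750075e+01,  7.09187379e-02,
        2.41974351e-02, -7.66186781e-05]), 'eef_pos': array([237.52513629, 495.75413399, 204.85927492]), 'eef_rot': array([-3.14034292e+00, -1.00558339e-04,  2.69473606e+00]), 'wrist_force': array([ 0.33717121,  0.61265341, -0.18468204]), 'moment': array([-0.0130054 , -0.02846631,  0.01483838]), 'finger_force': 0.0, 'finger_gap': 93.98293233058989} -18.8
scene [[408.53869002   0.         263.2478071 ]
 [  0.         408.53869002 192.75762385]
 [  0.           0.           1.        ]] [ 230.03607364 -655.16932228 1063.70724352] [[0.827, -0.562, -0.009], [-0.426, -0.617, -0.661], [0.366, 0.551, -0.75]] 0.003977457682291667
top [[363.63854003   0.         253.41790205]
 [  0.         363.63854003 192.12549545]
 [  0.           0.           1.        ]] [ 539.70653007   -8.57074054 1020.19505718] [[0.018, -1.0, 0.014], [-0.989, -0.02, -0.146], [0.146, -0.012, -0.989]] 0.0037485758463541665
```

View pics/scene0.png

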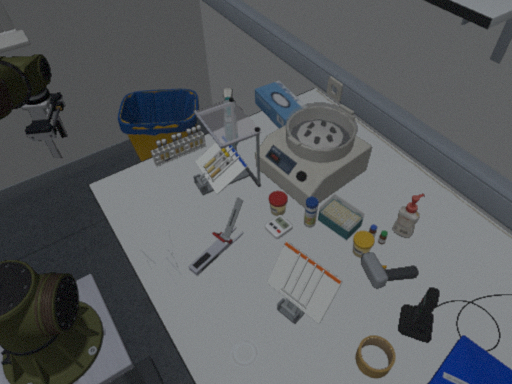

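View pics/top0.png

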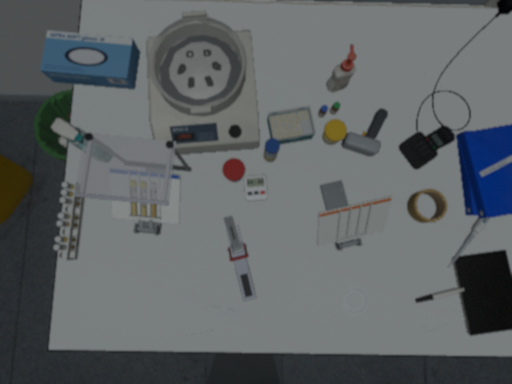

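The pictures show the reference stand at left (top image ~148,200), the free stand (~350,225) and the bevel (~240,260) pointing away from the robot. The red cup (233,169), timer (256,187) and canister (271,148) sit between the stands. I'll enlarge the crops and back-project.

```bash
cat > h.py <<'E'
import numpy as np,cv2
from cell import manip
def load(n,k=0):
    z=np.load(f"pics/{n}{k}.npz");return z
def xyz(z):
    d=z["d"];K=z["K"];R=cv2.Rodrigues(z["rvec"].astype(float))[0];t=z["tvec"].ravel()
    v,u=np.mgrid[:d.shape[0],:d.shape[1]]
    c=np.stack([(u-K[0,2])/K[0,0]*d,(v-K[1,2])/K[1,1]*d,d],-1)
    return (c-t)@R
def shot(n,k):
    p,d=manip.camera(n);i=manip.camera_info(n);np.savez(f"pics/{n}{k}.npz",p=p,d=d,**i);return load(n,k)
def ray(z,u,v,h):
    K=z["K"];R=cv2.Rodrigues(z["rvec"].astype(float))[0];t=z["tvec"].ravel()
    o=-R.T@t;r=R.T@np.array([(u-K[0,2])/K[0,0],(v-K[1,2])/K[1,1],1]);return o+r*(h-o[2])/r[2]
def crop(z,x0,y0,x1,y1,s,f):
    im=cv2.resize(z["p"][y0:y1,x0:x1,::-1],None,fx=s,fy=s,interpolation=cv2.INTER_CUBIC)
    im=np.clip(im*1.3,0,255);cv2.imwrite("pics/"+f,im)
E
python3 - <<'E'
from h import *
t=load("top");s=load("scene")
a=cv2.resize(t["p"][120:310,100:400,::-1],None,fx=2.6,fy=2.6,interpolation=2);cv2.imwrite("pics/c1.png",a)
b=cv2.resize(s["p"][90:330,140:360,::-1],None,fx=2.5,fy=2.5,interpolation=2);cv2.imwrite("pics/c2.png",b)
X=xyz(t)
print("bench",np.median(X[300:330,300:330].reshape(-1,3),0),X[300:330,300:330,2].std())
P=xyz(s);print("bench s",np.median(P[230:250,150:160].reshape(-1,3),0))
hsv=cv2.cvtColor(t["p"],cv2.COLOR_RGB2HSV)
red=((hsv[...,0]<8)|(hsv[...,0]>172))&(hsv[...,1]>120)&(hsv[...,2]>60)
n,l,st,c=cv2.connectedComponentsWithStats(red.astype(np.uint8))
for i in range(1,n):
    if st[i,4]>8: print("red",c[i].round(1),st[i],np.median(X[l==i],0).round())
E
```

```text
bench [ 359.07367883 -191.62469342   -0.37240983] 75.8803673230648
bench s [356.11403569 158.60028424  -1.09362614]
red [348.1  61.7] [341  47  14  24 127] [1012. -257.  136.]
red [185.2 135.6] [181 135   9   2  15] [818. 160. 108.]
red [233.4 169.2] [224 159  20  21 335] [741.  35.  69.]
```

View pics/c1.png

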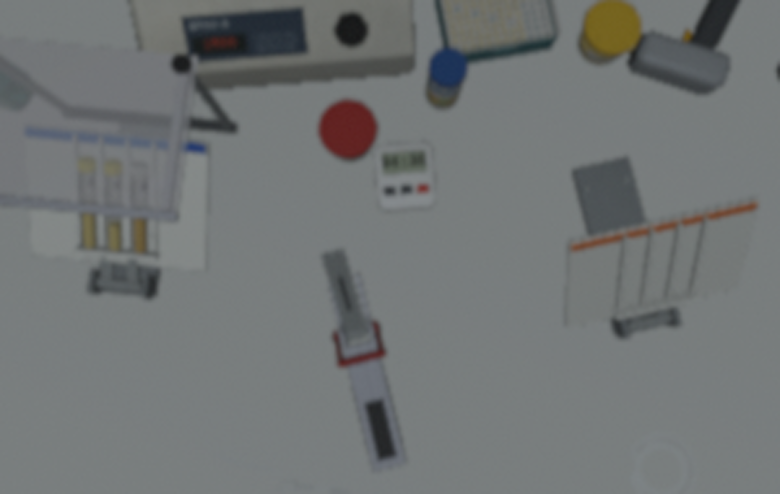

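View pics/c2.png

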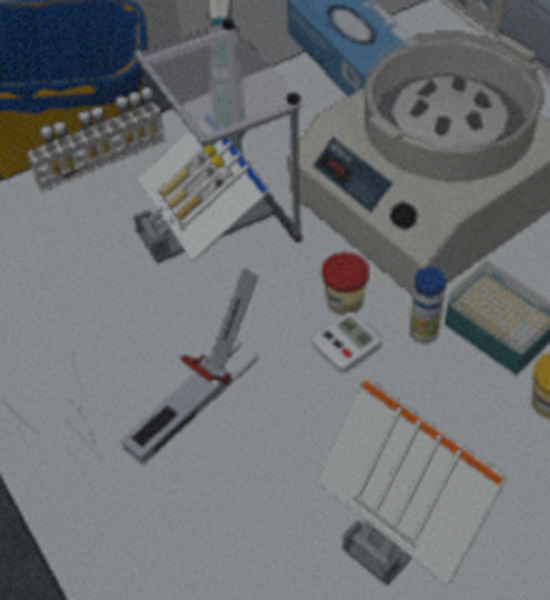

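The crops show the reference tray's right margin clear of the cover (top image ~(163–179, 205–222)), and the free tray at (316–390, 197–245). The bevel's bail bar is at ~(238,253) and its stock end at ~(250,298). Next I fit planes to the trays.

```bash
cat > fit.py <<'E'
from h import *
def tray(n,k,poly,rise):
    z=load(n,k);X=xyz(z);m=np.zeros(X.shape[:2],np.uint8);cv2.fillPoly(m,[np.array(poly)],1)
    P=X[(m>0)&(z["d"]>0)];best=None;rng=np.random.default_rng(0)
    for _ in range(300):
        q=P[rng.choice(len(P),3,False)];nn=np.cross(q[1]-q[0],q[2]-q[0]);nn/=np.linalg.norm(nn)+1e-9
        c=(abs((P-q[0])@nn)<2.5)
        if best is None or c.sum()>best.sum(): best=c
    for _ in range(3):
        Q=P[best];c=Q.mean(0);w=np.linalg.svd(Q-c,full_matrices=False)[2][2];w*=np.sign(w[2]);best=abs((P-c)@w)<3
    e=((P[best]-c)@w).std();ang=np.arccos(w[2]);yaw=np.arctan2(-w[1],-w[0])
    y=np.cross([0,0,1],-w*[1,1,0]);y/=np.linalg.norm(y);x=np.cross(y,w)
    u=(P[best]-c)@x;v=(P[best]-c)@y
    r=cv2.minAreaRect(np.c_[u,v].astype(np.float32))
    print(n,"slope %.4f yaw %.4f n %d std %.2f"%(ang,yaw,best.sum(),e),"u",np.percentile(u,[0.5,99.5]).round(1),"v",np.percentile(v,[.5,99.5]).round(1),"rect",r,"c",c.round(1))
    return c,w,x,y
if __name__=="__main__":
    B=lambda a,o,s:[(int(x/s+o[0]),int(y/s+o[1])) for x,y in a]
    print("REF")
    tray("top",0,B([(180,222),(205,222),(205,262),(168,260),(168,222)],(100,120),2.6),0)
    tray("scene",0,B([(190,230),(240,190),(265,195),(197,255),(185,245)],(140,90),2.5),0)
    tray("scene",0,B([(140,185),(185,135),(268,190),(192,262)],(140,90),2.5),0)
    print("FREE")
    tray("top",0,B([(565,250),(757,205),(745,290),(565,330)],(100,120),2.6),0)
    tray("scene",0,B([(362,382),(506,480),(450,585),(318,485)],(140,90),2.5),0)
E
python3 fit.py
```

```text
REF
top slope 0.5326 yaw -0.0689 n 230 std 1.30 u [-23.6  24. ] v [-18.3  19.3] rect ((0.022588729858398438, 0.6337928771972656), (48.02583312988281, 38.157718658447266), 0.5054687261581421) c [621.7 195.   65.8]
scene slope 0.5397 yaw -0.1087 n 258 std 1.51 u [-55.1  63.8] v [-18.6  22.8] rect ((3.7812652587890625, 3.3872928619384766), (120.83080291748047, 44.06650161743164), 1.884891152381897) c [649.3 187.9  79.9]
scene slope 0.5353 yaw -0.0785 n 703 std 1.51 u [-58.9  74.3] v [-70.  106.4] rect ((4.978206634521484, 17.001502990722656), (134.83163452148438, 181.5641632080078), 4.089538097381592) c [651.4 239.5  79. ]
FREE
top slope 0.9856 yaw 0.2441 n 1865 std 0.97 u [-73.5  63.4] v [-89.6  88.2] rect ((-5.368560791015625, -1.2483291625976562), (180.26979064941406, 140.16085815429688), 89.9723892211914) c [ 602.7 -266.3  119.2]
scene slope 0.9892 yaw 0.2436 n 2532 std 1.38 u [-71.9  64.6] v [-84.1  93.5] rect ((-4.806365966796875, 5.1722869873046875), (140.81781005859375, 181.18875122070312), 0.46416598558425903) c [ 606.1 -274.   115.9]
```

```bash
cat > m2.py <<'E'
from h import *
from fit import tray
B=lambda a,o,s:[(int(x/s+o[0]),int(y/s+o[1])) for x,y in a]
def rayplane(z,u,v,c,w):
    o=ray(z,u,v,0);K=z["K"];R=cv2.Rodrigues(z["rvec"].astype(float))[0];C=-R.T@z["tvec"].ravel();r=o-C
    return C+r*((c-C)@w)/(r@w)
z=load("top");X=xyz(z);Z=X[...,2]
def frame(poly,cols,colside,c,w,dirs):
    pass
for name,poly,c0,c1,r1 in (("REF",B([(180,222),(205,222),(205,262),(168,260),(168,222)],(100,120),2.6),106,186,232),("FREE",B([(565,250),(757,205),(745,290),(565,330)],(100,120),2.6),312,395,255)):
    c,w,x,y=tray("top",0,poly,0)
    E=[]
    for col in range(c0,c1):
        if name=="FREE": pass
        for row in range(r1,190,-1):
            if Z[row,col]>30:
                p=rayplane(z,col,row+.5,c,w); E.append((col,row,*p)); break
    E=np.array(E); print(name,"front edge:");print([(int(e[0]),int(e[1]),*e[2:].round().astype(int)) for e in E[::3]])
# bevel
m=np.zeros(Z.shape,bool);m[205:305,222:262]=1
s=m&(Z>15)&(Z<28);q=X[s][:,:2];print(s.sum());print("stock rect",cv2.minAreaRect(q.astype(np.float32)))
hi=m&(Z>34);print("hi pts",hi.sum());P=X[hi];print(P[np.argsort(P[:,2])][::25].round(0).tolist())
for n,(u0,u1,v0,v1) in (("top",(222,262,205,305)),("scene",(180,260,190,290))):
    zz=load(n);h=cv2.cvtColor(zz["p"],cv2.COLOR_RGB2HSV);r=((h[...,0]<10)|(h[...,0]>168))&(h[...,1]>70);mm=np.zeros_like(r);mm[v0:v1,u0:u1]=1;r&=mm
    print(n,"red",r.sum(),np.argwhere(r).mean(0)[::-1],np.median(xyz(zz)[r],0).round(1),xyz(zz)[r].max(0).round(),xyz(zz)[r].min(0).round())
# bystanders
E
python3 m2.py
```

```text
top slope 0.5326 yaw -0.0689 n 230 std 1.30 u [-23.6  24. ] v [-18.3  19.3] rect ((0.022588729858398438, 0.6337928771972656), (48.02583312988281, 38.157718658447266), 0.5054687261581421) c [621.7 195.   65.8]
REF front edge:
[(106, 199, np.int64(652), np.int64(363), np.int64(77)), (109, 199, np.int64(652), np.int64(355), np.int64(77)), (112, 217, np.int64(607), np.int64(354), np.int64(51)), (115, 218, np.int64(605), np.int64(346), np.int64(50)), (118, 218, np.int64(605), np.int64(338), np.int64(50)), (121, 218, np.int64(605), np.int64(330), np.int64(50)), (124, 218, np.int64(605), np.int64(322), np.int64(51)), (127, 219, np.int64(603), np.int64(314), np.int64(50)), (130, 219, np.int64(603), np.int64(306), np.int64(50)), (133, 219, np.int64(603), np.int64(298), np.int64(51)), (136, 232, np.int64(569), np.int64(294), np.int64(31)), (139, 230, np.int64(575), np.int64(285), np.int64(35)), (142, 231, np.int64(572), np.int64(277), np.int64(33)), (145, 231, np.int64(572), np.int64(269), np.int64(34)), (148, 231, np.int64(572), np.int64(261), np.int64(34)), (151, 231, np.int64(573), np.int64
[... 2195 characters left out ...]
nt64(647), np.int64(-349), np.int64(153))]
640
stock rect ((470.24298095703125, 5.668102264404297), (153.22567749023438, 41.74361801147461), 13.590964317321777)
hi pts 391
[[538.0, 21.0, 34.0], [538.0, 24.0, 38.0], [541.0, 34.0, 47.0], [510.0, 38.0, 53.0], [554.0, 21.0, 59.0], [511.0, -6.0, 61.0], [510.0, 14.0, 63.0], [559.0, 18.0, 68.0], [564.0, 28.0, 78.0], [571.0, 41.0, 89.0], [578.0, 35.0, 100.0], [585.0, 30.0, 109.0], [589.0, 35.0, 121.0], [599.0, 34.0, 129.0], [598.0, 41.0, 138.0], [605.0, 41.0, 145.0]]
top red 47 [238.4893617 256.4893617] [510.2  14.4  61.9] [541.  43.  66.] [502.  -6.  30.]
scene red 55 [221.05454545 237.72727273] [513.9   6.7  58.9] [545.  41.  66.] [502. -10.  16.]
```

```bash
cat > go.py <<'E'
# how far to go (tool axes) to x y z heading tilt
import sys,numpy as np
from scipy.spatial.transform import Rotation as R
from cell import manip
x,y,z,f,a=map(float,sys.argv[1:6])
s=manip.read_state();T=R.from_euler("z",f)*R.from_euler("x",np.pi)*R.from_euler("y",a);C=R.from_euler("xyz",s["eef_rot"])
print("t %.2f"%s["clock"],"delta",C.inv().apply(np.array([x,y,z])-s["eef_pos"]).round(1),(C.inv()*T).as_rotvec().round(3),"pos",s["eef_pos"].round(1),"F",s["wrist_force"].round(1),"gap %.1f ff %.1f q6 %.2f"%(s["finger_gap"],s["finger_force"],s["joints"][5]))
E
python3 go.py 455.6 2.1 205 .237 0; python3 nudge.py '[{}]' 60; python3 - <<'E'
from cell import manip
print(manip.camera_info("top").keys())
E
```

```text
t 0.10 delta [-4.10e+02 -3.51e+02  3.00e-01] [-1.000e-03  1.000e-03  2.458e+00] pos [237.5 495.8 204.9] F [-0.1  0.1  0.3] gap 93.8 ff 0.0 q6 -0.07
clock: 0.2
eef_pos: [237.5, 495.9, 205.1]
eef_rot: [-3.141, -0.0, 2.695]
wrist_force: [-0.5, 0.7, -0.2]
finger_gap: 88.8
finger_force: 0.0
dict_keys(['K', 'rvec', 'tvec'])
```

```bash
python3 nudge.py '[{"trans":[-410,-351,0],"r":[0,0,2.458]},{"trans":[-410,-351,0],"r":[0,0,2.458]},{"trans":[-410,-351,0],"r":[0,0,2.458]},{"trans":[-410,-351,0],"r":[0,0,2.458]},{"trans":[-410,-351,0],"r":[0,0,2.458]}]'>/dev/null; python3 go.py 455.6 2.1 120 .237 0
```

```text
t 0.70 delta [-287.7   14.    85.5] [ 0.    -0.     1.702] pos [338.9 265.5 205.5] F [1.1 0.3 0.4] gap 59.7 ff 0.0 q6 0.21
```

```bash
python3 nudge.py '[{"trans":[-288,14,85],"r":[0,0,1.70]},{"trans":[-288,14,85],"r":[0,0,1.70]},{"trans":[-288,14,85],"r":[0,0,1.70]},{"trans":[-288,14,85],"r":[0,0,1.70]},{"trans":[-288,14,85],"r":[0,0,1.70]}]'>/dev/null; python3 go.py 455.6 2.1 120 .237 0
```

```text
t 1.20 delta [-34.5  33.5  14.4] [ 0.    -0.     0.952] pos [437.4  46.6 134.4] F [ 0.1  0.4 -0.2] gap 60.0 ff 0.0 q6 0.41
```

```bash
python3 nudge.py '[{"trans":[-34.5,33.5,14],"r":[0,0,0.952]},{"trans":[-34.5,33.5,14],"r":[0,0,0.952]},{"trans":[-34.5,33.5,14],"r":[0,0,0.952]},{"trans":[-34.5,33.5,14],"r":[0,0,0.952]},{"trans":[-34.5,33.5,14],"r":[0,0,0.952]}]'>/dev/null;python3 nudge.py '[{"r":[0,0,0.21]},{"r":[0,0,0.21]},{"r":[0,0,0.21]}]'>/dev/null; python3 go.py 455.6 2.1 5 .237 0
```

```text
t 2.00 delta [ -0.3   2.1 115.7] [-0.     0.    -0.003] pos [455.5   4.2 120.7] F [ 1.  -0.5  0.4] gap 59.8 ff 0.0 q6 1.27
```

```bash
python3 nudge.py '[{"trans":[0,1.5,50]},{"trans":[0,2,100]},{"trans":[0,2,115.5]},{"trans":[0,2,115.5]},{"trans":[0,2,115.5]}]';python3 nudge.py '[{},{},{},{},{}]' 20 30; python3 go.py 455.6 2.1 5 .237 0
```

```text
clock: 2.5
eef_pos: [456.3, 2.3, 5.9]
eef_rot: [3.141, -0.0, 0.236]
wrist_force: [0.2, -0.7, 0.3]
finger_gap: 60.1
finger_force: 0.0
clock: 3.0
eef_pos: [456.5, 2.0, 6.0]
eef_rot: [3.141, -0.001, 0.235]
wrist_force: [-1.1, -2.6, 7.9]
finger_gap: 36.0
finger_force: 30.0
t 3.00 delta [-0.9 -0.3  1. ] [ 0.001 -0.001 -0.002] pos [456.5   2.    6. ] F [-1.1 -2.6  7.9] gap 36.0 ff 30.0 q6 1.26
```

```bash
python3 nudge.py '[{"trans":[0,0,-6]},{"trans":[0,0,-12]},{"trans":[0,0,-12]}]'; python3 go.py 471.2 207.5 18 -.08 0
```

```text
clock: 3.3
eef_pos: [456.1, 2.4, 17.9]
eef_rot: [3.142, -0.001, 0.235]
wrist_force: [0.4, 0.7, -6.2]
finger_gap: 36.1
finger_force: 29.9
t 3.30 delta [ 6.24e+01 -1.96e+02 -1.00e-01] [-0.    -0.001  0.315] pos [456.1   2.4  17.9] F [ 0.4  0.7 -6.2] gap 36.1 ff 29.9 q6 1.26
```

```bash
python3 -c "
from h import *
z=shot('top',1)
for n,(u,v) in {}.items(): pass
X=xyz(z);Z=X[...,2]
m=np.zeros(Z.shape,bool);m[200:250,222:255]=1
P=X[m&(Z>50)];print(P[np.argsort(P[:,2])][-10:].round().tolist())"
```

```text
[[604.0, 50.0, 155.0], [611.0, 31.0, 156.0], [609.0, 41.0, 156.0], [540.0, -9.0, 1020.0], [540.0, -9.0, 1020.0], [540.0, -9.0, 1020.0], [540.0, -9.0, 1020.0], [540.0, -9.0, 1020.0], [540.0, -9.0, 1020.0], [540.0, -9.0, 1020.0]]
```

```bash
python3 nudge.py '[{"trans":[12,-40,0],"r":[0,0,0.07]},{"trans":[25,-80,0],"r":[0,0,0.13]},{"trans":[38,-120,0],"r":[0,0,0.2]},{"trans":[50,-160,0],"r":[0,0,0.26]},{"trans":[62.4,-196,0],"r":[0,0,0.315]}]'; python3 nudge.py '[{},{}]' >/dev/null;python3 go.py 471.2 207.5 6 -.08 0
```

```text
clock: 3.85
eef_pos: [470.5, 209.3, 16.9]
eef_rot: [3.141, 0.001, -0.082]
wrist_force: [1.1, -0.3, -6.2]
finger_gap: 35.7
finger_force: 29.9
t 4.05 delta [ 0.8  0.3 10.7] [0.001 0.001 0.002] pos [470.4 207.9  16.7] F [-0.2 -0.3 -6.5] gap 35.7 ff 30.0 q6 1.99
```

```bash
python3 nudge.py '[{"trans":[0.8,0.3,5]},{"trans":[0.8,0.3,9]},{"trans":[0.8,0.3,10.5]},{"trans":[0.8,0.3,10.5]}]'; python3 nudge.py '[{},{},{},{}]' 60;python3 nudge.py '[{"trans":[0,0,-40]},{"trans":[-20,0,-90]},{"trans":[-60,0,-140]},{"trans":[-100,0,-180]},{"trans":[-100,0,-180]}]'; python3 - <<'E'
from h import *
shot("top",2);z=shot("scene",2)
t=load("top",2)
a=cv2.resize(t["p"][150:320,100:250,::-1],None,fx=2.6,fy=2.6,interpolation=2)
b=cv2.resize(z["p"][110:280,140:290,::-1],None,fx=2.6,fy=2.6,interpolation=2)
cv2.imwrite("pics/c3.png",np.clip(np.hstack([a,b])*1.3,0,255))
E
```

```text
clock: 4.45
eef_pos: [471.8, 206.5, 6.6]
eef_rot: [3.141, 0.0, -0.081]
wrist_force: [-0.5, -0.7, -4.6]
finger_gap: 35.6
finger_force: 30.0
clock: 4.85
eef_pos: [472.0, 207.1, 7.0]
eef_rot: [-3.141, -0.001, -0.08]
wrist_force: [-0.6, -0.6, -0.4]
finger_gap: 59.8
finger_force: 0.0
clock: 5.35
eef_pos: [370.9, 215.5, 189.8]
eef_rot: [-3.139, -0.003, -0.08]
wrist_force: [0.8, -0.6, -0.5]
finger_gap: 60.3
finger_force: 0.0[ WARN:0@1.804] global loadsave.cpp:1063 imwrite_ Unsupported depth image for selected encoder is fallbacked to CV_8U.
```

View pics/c3.png

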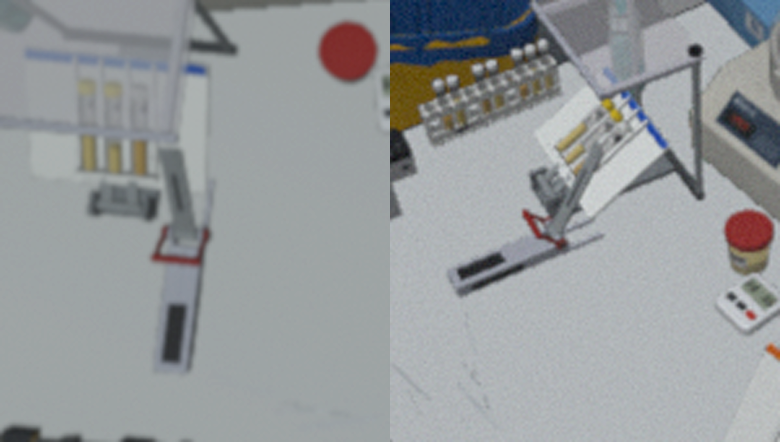

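The bevel stands in front of the right margin, with its blade over the tray (left half, blade tip ~(170,150)). The bail and stock are clear. Now I measure the pose.

```bash
cat > bev.py <<'E'
from h import *
def bevel(k,guess,yaw):
    # stock extents and sides in bevel frame guess, both cameras
    ex=np.array([np.cos(yaw),np.sin(yaw)]);ey=np.array([-ex[1],ex[0]])
    for n in("top","scene"):
        X=xyz(load(n,k));q=(X[...,:2]-guess);a=q@ex;b=q@ey;Z=X[...,2]+(.4 if n=="top" else 1.1)
        s=(a>-155)&(a<-50)&(abs(b)<30)&(Z>15)&(Z<28)
        A,Bv=a[s],b[s];bins=[(Bv[(A>l)&(A<l+12)].max()+Bv[(A>l)&(A<l+12)].min())/2 for l in range(-135,-55,12)]
        p=np.polyfit(np.arange(-135,-55,12)+6,bins,1)
        r=(a>-60)&(a<90)&(abs(b)<30)&(Z>32)&(Z<160)
        print(n,"rear",np.percentile(A,[0.5,1,2]).round(1),"lat at pivot %.1f dyaw %.3f width %.1f ztop %.1f"%(p[1],p[0],np.percentile(Bv,99)-np.percentile(Bv,1),np.median(Z[s])))
        bl=(a>8)&(a<130)&(abs(b)<14)&(Z>40)&(Z<170)
        if n=="top" or 1:
            # blade: topmost points near centre -> slope of a,z
            A,B2,Q=a[bl],b[bl],Z[bl];
            f=np.polyfit(A,Q,1);
            for _ in range(4):
                e=abs(Q-np.polyval(f,A))<4;f=np.polyfit(A[e],Q[e],1)
            print("  upper line angle %.3f, z at pivot %.1f, n %d a %s"%(np.arctan(f[0]),f[1],e.sum(),np.percentile(A[e],[1,99]).round()),"lat",np.median(B2[e]).round(1))
if __name__=="__main__":
    import sys;v=list(map(float,sys.argv[1:]));bevel(int(v[0]),np.array(v[1:3]),v[3])
E
python3 bev.py 2 550.6 200.5 -.08
```

```text
top rear [-140.1 -139.3 -138.4] lat at pivot -1.7 dyaw 0.000 width 35.5 ztop 22.1
  upper line angle 0.185, z at pivot 73.7, n 66 a [ 30. 130.] lat -4.2
scene rear [-136.  -135.4 -134.5] lat at pivot -4.8 dyaw -0.018 width 38.1 ztop 22.2
  upper line angle 0.207, z at pivot 69.5, n 53 a [ 27. 130.] lat -0.4
```

```bash
cat > edge.py <<'E'
from h import *
from m2 import rayplane
def edges(k,cols,r0,r1,zmin,c,w,ey):
    z=load("top",k);Z=xyz(z)[...,2];out=[]
    for col in cols:
        for row in range(r0,r1,-1):
            if Z[row,col]>zmin: out.append(rayplane(z,col,row+.5,c,w));break
    return np.array(out)
E
python3 - <<'E' 2>/dev/null | grep -v '^\(top\|REF\|FREE\|\[\|640\|hi\|stock\|scene\)'
from edge import *
ex=np.array([np.cos(.08),-np.sin(.08)]);ey=np.array([-ex[1],ex[0]])
c=np.array([621.7,195,65.8]);w=np.array([-np.sin(.534)*ex[0],-np.sin(.534)*ex[1],np.cos(.534)])
for k in(0,2):
  for cols in (range(114,132),range(162,166) if k else range(163,180)):
    E=edges(k,cols,228,190,40,c,w,ey);s=E[:,:2]@ex;t=E[:,:2]@ey;print(" tray",k,s.mean(),s.std(),np.polyfit(t,s,1)[0],E[:,2].mean())
E=edges(2,range(158,175),310,250,10,np.array([0,0,22.]),np.array([0,0,1.]),ey)
s=E[:,:2]@ex;t=E[:,:2]@ey;print(" bevel rear",np.c_[t,s].round(1).tolist())
E
```

```text
tray 0 575.9756967024286 0.7211361178911998 -0.019539798382323937 49.15331150572769
 tray 0 576.847539642072 0.8908400255912566 -0.003847264341270075 49.66883472848683
 tray 2 575.4021234489915 2.2106667653918417 -0.01863439622550364 48.81415600115782
 tray 2 571.3829272954657 6.161034555905653 1.9386715578580622 46.43759382493084
 bevel rear [[257.8, 393.0], [255.2, 393.2], [252.5, 393.5], [249.6, 391.2], [246.9, 391.4], [244.3, 391.7], [241.6, 391.9], [239.0, 392.2], [236.4, 392.5], [231.7, 377.4], [231.1, 393.0], [228.5, 393.2], [225.8, 393.5], [223.2, 393.7], [222.2, 406.8], [222.0, 425.1]]
```

```bash
python3 nudge.py '[{}]' 0 20 >/dev/null; python3 go.py 571 199 160 -.08 .6;  python3 go.py 596 197 112 -.08 .6
```

```text
t 5.55 delta [199.2   0.3  26.8] [-0.     0.599  0.   ] pos [372.4 215.1 186.6] F [ 0.6  0.1 -0.1] gap 54.8 ff 0.0 q6 2.09
t 5.55 delta [224.2   0.3  74.8] [-0.     0.599  0.   ] pos [372.4 215.1 186.6] F [ 0.6  0.1 -0.1] gap 54.8 ff 0.0 q6 2.09
```

```bash
python3 nudge.py '[{"trans":[40,0,0],"r":[0,0.15,0]},{"trans":[80,0,5],"r":[0,0.3,0]},{"trans":[120,0,10],"r":[0,0.45,0]},{"trans":[160,0,20],"r":[0,0.6,0]},{"trans":[199,0,26.5],"r":[0,0.6,0]}]'; python3 nudge.py '[{},{}]'>/dev/null;   python3 go.py 596 197 112 -.08 .6;python3 go.py 599 197 104 -.08 .6
```

```text
clock: 6.05
eef_pos: [569.9, 198.5, 155.9]
eef_rot: [3.137, -0.6, -0.076]
wrist_force: [-0.5, 1.0, 0.7]
finger_gap: 15.3
finger_force: 0.0
t 6.25 delta [-4.8 -0.8 52.3] [ 0.002  0.003 -0.   ] pos [570.6 198.4 157.9] F [-0.8 -1.2  1.1] gap 1.3 ff 0.0 q6 2.39
t 6.25 delta [-6.8 -1.  60.6] [ 0.002  0.003 -0.   ] pos [570.6 198.4 157.9] F [-0.8 -1.2  1.1] gap 1.3 ff 0.0 q6 2.39
```

```bash
python3 nudge.py '[{"trans":[-2,-0.8,25]},{"trans":[-5,-0.8,48]},{"trans":[-6,-0.8,54]},{"trans":[-7,-0.8,58]},{"trans":[-7,-0.8,60]}]'; python3 nudge.py '[{"trans":[-1,0,4]},{"trans":[-1.5,0,8]},{"trans":[-2,0,12]},{"trans":[-2.5,0,16]},{"trans":[-3,0,20]}]';  python3 nudge.py '[{"trans":[-1,0,3]},{"trans":[-2,0,6]},{"trans":[-3,0,9]}]'
```

```text
clock: 6.75
eef_pos: [598.4, 197.8, 107.1]
eef_rot: [-3.141, -0.6, -0.08]
wrist_force: [-0.4, -0.6, 0.9]
finger_gap: 0.5
finger_force: 0.0
clock: 7.25
eef_pos: [608.5, 197.7, 90.9]
eef_rot: [-3.139, -0.604, -0.081]
wrist_force: [-2.0, 0.5, 9.2]
finger_gap: 0.3
finger_force: 3.5
clock: 7.55
eef_pos: [611.3, 197.5, 82.0]
eef_rot: [-3.139, -0.605, -0.081]
wrist_force: [-0.5, 0.4, 9.3]
finger_gap: 0.7
finger_force: 3.7
```

```bash
python3 nudge.py '[{"trans":[-1,0,3]},{"trans":[-2.5,0,6]},{"trans":[-4,0,9]}]'; python3 nudge.py '[{"trans":[0,0,-10]},{"trans":[-10,0,-40]},{"trans":[-40,0,-80]},{"trans":[-90,0,-100]},{"trans":[-140,0,-100]}]'; python3 - <<'E' 2>/dev/null | grep '^ '
from edge import *
shot("top",3);shot("scene",3)
ex=np.array([np.cos(.08),-np.sin(.08)]);ey=np.array([-ex[1],ex[0]])
E=edges(3,range(158,175),310,250,10,np.array([0,0,22.]),np.array([0,0,1.]),ey)
s=E[:,:2]@ex;t=E[:,:2]@ey;print(" bevel rear",np.c_[t,s].round(1).tolist())
E
python3 bev.py 3 550.6 200.5 -.08
```

```text
clock: 7.85
eef_pos: [613.3, 197.5, 72.6]
eef_rot: [-3.139, -0.605, -0.081]
wrist_force: [0.9, 0.2, 10.1]
finger_gap: 0.6
finger_force: 4.1
clock: 8.35
eef_pos: [461.7, 190.5, 103.0]
eef_rot: [-3.121, -0.563, -0.062]
wrist_force: [-0.1, 0.3, -0.9]
finger_gap: 0.7
finger_force: 0.0
 bevel rear [[254.2, 347.0], [251.6, 347.2], [248.9, 347.5], [246.3, 347.7], [243.7, 348.0], [241.1, 348.2], [238.5, 348.5], [235.8, 348.7], [233.2, 349.0], [230.6, 349.3], [228.0, 349.5], [225.4, 349.8], [222.7, 350.0], [220.1, 350.3], [217.5, 350.5], [214.9, 350.8], [212.3, 351.0]]
top rear [-138.5 -138.2 -136. ] lat at pivot 15.9 dyaw 0.253 width 35.8 ztop 21.7
  upper line angle 0.635, z at pivot 28.0, n 301 a [ 16. 112.] lat -2.0
scene rear [-136.  -135.8 -134.9] lat at pivot -0.8 dyaw 0.026 width 37.9 ztop 22.0
  upper line angle 0.633, z at pivot 25.1, n 169 a [ 23. 117.] lat -1.9
```

```bash
python3 nudge.py '[{}]' 60 20 >/dev/null; python3 go.py 472 207.1 60 -.08 0
```

```text
t 8.55 delta [-16.6 -16.5  39.9] [-0.024 -0.563  0.022] pos [463.8 190.3 102.3] F [-0.3  0.3 -0.3] gap 5.5 ff 0.0 q6 2.55
```

```bash
python3 nudge.py '[{"trans":[0,-4,0],"r":[-0.006,-0.14,0.005]},{"trans":[-5,-8,10],"r":[-0.012,-0.28,0.011]},{"trans":[-10,-12,20],"r":[-0.018,-0.42,0.017]},{"trans":[-16.6,-16.5,40],"r":[-0.024,-0.563,0.022]},{"trans":[-16.6,-16.5,40],"r":[-0.024,-0.563,0.022]}]' >/dev/null; python3 nudge.py '[{},{}]' >/dev/null; python3 go.py 472 207.1 7 -.08 0
```

```text
t 9.25 delta [-0.1 -0.2 52.7] [ 0.001 -0.001  0.   ] pos [472.  206.9  59.7] F [0.8 0.3 0.7] gap 59.2 ff 0.0 q6 1.99
```

```bash
python3 nudge.py '[{"trans":[0,0,30]},{"trans":[0,0,50]},{"trans":[0,0,52.7]},{"trans":[0,0,52.7]}]' >/dev/null;python3 nudge.py '[{},{},{},{}]' 20 30; python3 nudge.py '[{"trans":[0,0,-3]},{"trans":[-3.5,0,-3]},{"trans":[-3.5,0,-3]},{"trans":[-3.5,0,0]},{"trans":[-3.5,0,0]}]'; python3 nudge.py '[{},{},{},{}]' 60; python3 nudge.py '[{"trans":[0,0,-40]},{"trans":[0,0,-80]},{"trans":[0,0,-110]},{"trans":[0,0,-110]}]' 0 20;python3 go.py 565 198 130 -.08 .6
```

```text
clock: 10.05
eef_pos: [472.0, 206.8, 6.8]
eef_rot: [3.141, 0.001, -0.08]
wrist_force: [-1.7, -2.1, 7.6]
finger_gap: 35.8
finger_force: 30.0
clock: 10.55
eef_pos: [468.3, 207.1, 6.6]
eef_rot: [3.14, 0.002, -0.08]
wrist_force: [-3.0, -1.1, 4.6]
finger_gap: 35.9
finger_force: 30.0
clock: 10.95
eef_pos: [468.4, 207.1, 6.2]
eef_rot: [3.141, 0.002, -0.08]
wrist_force: [0.4, -0.2, 0.7]
finger_gap: 59.2
finger_force: 0.0
clock: 11.35
eef_pos: [470.2, 207.8, 120.2]
eef_rot: [-3.14, -0.004, -0.08]
wrist_force: [-0.3, 0.6, -1.5]
finger_gap: 31.4
finger_force: 0.0
t 11.35 delta [95.3  2.2 -9.4] [-0.002  0.596 -0.   ] pos [470.2 207.8 120.2] F [-0.3  0.6 -1.5] gap 31.4 ff 0.0 q6 2.00
```

```bash
python3 nudge.py '[{"trans":[25,0.5,-10],"r":[0,0.15,0]},{"trans":[50,1,-10],"r":[0,0.3,0]},{"trans":[75,1.5,-10],"r":[0,0.45,0]},{"trans":[95,2.2,-9.4],"r":[0,0.596,0]},{"trans":[95,2.2,-9.4],"r":[0,0.596,0]}]' >/dev/null; python3 nudge.py '[{}]'>/dev/null;   python3 go.py 609 196.2 82 -.08 .6; python3 go.py 612 196 64 -.08 .6
```

```text
t 11.95 delta [15.2 -2.6 61.4] [0.001 0.011 0.001] pos [562.2 197.4 124.6] F [ 0.1 -0.2  0.1] gap 0.6 ff 0.0 q6 2.46
t 11.95 delta [ 7.7 -2.7 78. ] [0.001 0.011 0.001] pos [562.2 197.4 124.6] F [ 0.1 -0.2  0.1] gap 0.6 ff 0.0 q6 2.46
```

```bash
python3 nudge.py '[{"trans":[5,-1,25],"r":[0,0.01,0]},{"trans":[12,-2,50],"r":[0,0.01,0]},{"trans":[15,-2.6,60],"r":[0,0.01,0]},{"trans":[14,-2.6,63],"r":[0,0.01,0]}]'; python3 nudge.py '[{"trans":[-1,0,3]},{"trans":[-2,0,6]},{"trans":[-2,0,6]}]';python3 nudge.py '[{"trans":[-0.5,0,1.5]},{"trans":[-1,0,3]}]';python3 nudge.py '[{"trans":[-0.5,0,1]},{"trans":[-0.7,0,2]}]';
```

```text
clock: 12.35
eef_pos: [610.2, 195.8, 80.5]
eef_rot: [3.14, -0.602, -0.08]
wrist_force: [-1.2, -0.4, 0.2]
finger_gap: 0.5
finger_force: 0.0
clock: 12.65
eef_pos: [611.4, 196.1, 75.1]
eef_rot: [3.14, -0.604, -0.079]
wrist_force: [0.1, 0.6, -0.6]
finger_gap: 0.4
finger_force: 0.0
clock: 12.85
eef_pos: [612.9, 196.2, 73.0]
eef_rot: [3.141, -0.606, -0.079]
wrist_force: [-1.7, -1.8, 8.0]
finger_gap: 0.2
finger_force: 3.9
clock: 13.05
eef_pos: [614.0, 196.1, 71.6]
eef_rot: [3.141, -0.607, -0.08]
wrist_force: [-0.8, -2.2, 9.7]
finger_gap: 0.6
finger_force: 4.3
```

```bash
python3 nudge.py '[{"trans":[-1,0,1]},{"trans":[-1.5,0,2]}]';python3 nudge.py '[{"trans":[-0.7,0,1]},{"trans":[-1.2,0,2]}]'; python3 nudge.py '[{"trans":[-0.5,0,1]},{"trans":[-0.5,0,1]}]'
```

```text
clock: 13.25
eef_pos: [614.3, 196.3, 69.6]
eef_rot: [-3.141, -0.608, -0.08]
wrist_force: [0.0, -1.9, 11.3]
finger_gap: -0.1
finger_force: 4.3
clock: 13.45
eef_pos: [614.6, 196.4, 67.5]
eef_rot: [-3.141, -0.609, -0.08]
wrist_force: [-0.2, -1.1, 11.4]
finger_gap: 0.2
finger_force: 4.3
clock: 13.65
eef_pos: [614.9, 196.5, 67.0]
eef_rot: [-3.14, -0.609, -0.08]
wrist_force: [-5.3, -1.2, 17.1]
finger_gap: 0.3
finger_force: 8.1
```

```bash
python3 nudge.py '[{"trans":[-0.2,0,0.6]},{"trans":[-0.2,0,0.6]}]'; python3 nudge.py '[{"trans":[0,0,-15]},{"trans":[0,0,-50]},{"trans":[-10,0,-90]},{"trans":[-40,0,-120],"r":[0,-0.15,0]},{"trans":[-80,0,-130],"r":[0,-0.3,0]}]'>/dev/null;python3 nudge.py '[{},{}]'; python3 - <<'E' 2>/dev/null | grep '^ '
from edge import *
shot("top",4);z=shot("scene",4)
crop(z,180,120,280,240,5,"c4.png")
E
python3 bev.py 4 548 201 -.08
```

```text
clock: 13.85
eef_pos: [615.0, 196.5, 66.9]
eef_rot: [-3.14, -0.609, -0.08]
wrist_force: [-11.6, -1.4, 22.9]
finger_gap: 0.4
finger_force: 12.6
clock: 14.55
eef_pos: [475.6, 206.6, 125.4]
eef_rot: [3.14, -0.316, -0.079]
wrist_force: [0.4, -0.2, -0.6]
finger_gap: 0.3
finger_force: 0.0
top rear [-141.  -140.4 -139.9] lat at pivot -6.2 dyaw -0.053 width 35.3 ztop 22.1
  upper line angle 0.520, z at pivot 29.7, n 356 a [ 18. 129.] lat -1.5
scene rear [-137.8 -137.6 -136.4] lat at pivot -2.6 dyaw 0.001 width 37.8 ztop 21.8
  upper line angle 0.526, z at pivot 26.8, n 184 a [ 21. 127.] lat -2.1
```

View pics/c4.png

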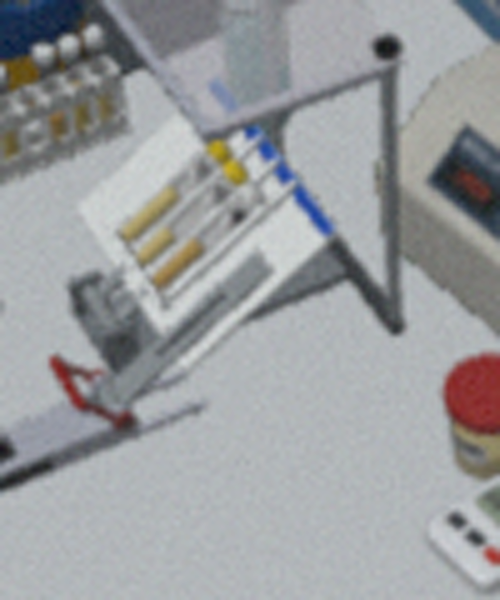

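```bash
cat > cmp.py <<'E'
from h import *
import sys
k=int(sys.argv[1]);ex=np.array([np.cos(.08),-np.sin(.08)]);ey=np.array([-ex[1],ex[0]])
for n in("top","scene"):
    X=np.r_[xyz(load(n,k)).reshape(-1,3)];X[:,2]+=.4 if n=="top" else 1.1
    a=X[:,:2]@ex-556.5;b=X[:,:2]@ey-310.5   # stand frame
    z=X[:,2];r=z-(34+.591*a+3.49)
    bm=-70.5
    T=(a>26)&(a<125)&((b<-44)&(b>-88))&(abs(b-bm)>14)&(abs(r)<7)
    D=(a>0)&(a<90)&(abs(b-bm+1)<8)&(r>-4)&(r<12)
    fT=np.polyfit(a[T],z[T],1);fD=np.polyfit(a[D],z[D],1)
    print(n,T.sum(),"tray %.4f z0 %.1f"%(np.arctan(fT[0]),fT[1]),D.sum(),"blade %.4f"%np.arctan(fD[0]))
    for l in range(0,90,15):
        s=D&(a>=l)&(a<l+15);print("   ",l,s.sum(),"normal gap %.2f"%((z[s]-np.polyval(fT,a[s])).mean()*np.cos(.534)))
E
python3 cmp.py 4
```

```text
top 111 tray 0.5269 z0 38.4 239 blade 0.5229
    0 36 normal gap 5.14
    15 38 normal gap 4.78
    30 39 normal gap 4.91
    45 41 normal gap 4.43
    60 41 normal gap 4.58
    75 44 normal gap 4.88
scene 102 tray 0.5415 z0 35.3 134 blade 0.5347
    0 22 normal gap 4.94
    15 24 normal gap 5.22
    30 23 normal gap 3.95
    45 23 normal gap 4.90
    60 24 normal gap 4.04
    75 18 normal gap 4.83
```

```bash
python3 go.py 522 203 85 -.08 0
```

```text
t 14.65 delta [32.1 -0.3 52.5] [ 0.002 -0.315  0.   ] pos [475.4 206.5 125. ] F [ 0.1 -0.2  0. ] gap 0.8 ff 0.0 q6 2.20
```

```bash
python3 nudge.py '[{"trans":[15,0,10],"r":[0,-0.15,0]},{"trans":[28,0,30],"r":[0,-0.315,0]},{"trans":[32,0,52],"r":[0,-0.315,0]},{"trans":[32,0,52],"r":[0,-0.315,0]},{"trans":[32,0,52],"r":[0,-0.315,0]}]' ; python3 go.py 522 203 75 -.08 0;  python3 nudge.py '[{"trans":[-1,0,10]},{"trans":[-3,0,16]},{"trans":[-5,0,22]},{"trans":[-8,0,28]}]';python3 nudge.py '[{"trans":[-2,0,5]},{"trans":[-4,0,10]},{"trans":[-5,0,15]}]'
```

```text
clock: 15.15
eef_pos: [520.6, 202.7, 84.9]
eef_rot: [3.139, 0.003, -0.08]
wrist_force: [-0.1, 0.1, 0.6]
finger_gap: 0.3
finger_force: 0.0
t 15.15 delta [ 1.4 -0.4  9.9] [ 0.003  0.003 -0.   ] pos [520.6 202.7  84.9] F [-0.1  0.1  0.6] gap 0.3 ff 0.0 q6 1.96
clock: 15.55
eef_pos: [511.6, 204.1, 58.1]
eef_rot: [3.141, 0.004, -0.079]
wrist_force: [-19.6, -0.1, 24.5]
finger_gap: 0.4
finger_force: 13.2
clock: 15.85
eef_pos: [504.2, 204.6, 42.3]
eef_rot: [3.14, 0.01, -0.079]
wrist_force: [-23.6, 2.6, 12.2]
finger_gap: 0.0
finger_force: 10.3
```

```bash
python3 nudge.py '[{"trans":[-5,0,0]},{"trans":[-8,0,-20]},{"trans":[-40,0,-60]},{"trans":[-80,0,-100]},{"trans":[-80,0,-100]}]'; python3 - <<'E' 2>/dev/null
from h import *
t=shot("top",5);z=shot("scene",5)
a=cv2.resize(t["p"][170:300,130:210,::-1],None,fx=4,fy=4,interpolation=2)
b=cv2.resize(z["p"][130:260,160:265,::-1],None,fx=4,fy=4,interpolation=2)
cv2.imwrite("pics/c5.png",np.clip(np.hstack([a,b])*1.3,0,255))
E
python3 cmp.py 5;python3 bev.py 5 548 201 -.08
```

```text
clock: 16.35
eef_pos: [427.0, 211.4, 146.5]
eef_rot: [-3.14, -0.002, -0.078]
wrist_force: [-0.4, 0.5, 1.0]
finger_gap: 0.3
finger_force: 0.0
top 113 tray 0.5298 z0 38.1 236 blade 0.5281
    0 36 normal gap 4.46
    15 36 normal gap 4.64
    30 40 normal gap 4.27
    45 42 normal gap 4.01
    60 39 normal gap 4.78
    75 43 normal gap 4.13
scene 104 tray 0.5468 z0 34.9 129 blade 0.5360
    0 24 normal gap 5.11
    15 21 normal gap 5.13
    30 19 normal gap 5.39
    45 19 normal gap 4.78
    60 26 normal gap 3.98
    75 20 normal gap 4.37
top rear [-127.6 -127.1 -126. ] lat at pivot -3.8 dyaw -0.026 width 35.8 ztop 22.0
  upper line angle 0.530, z at pivot 28.3, n 349 a [ 21. 127.] lat -1.7
scene rear [-134.7 -134.6 -133.8] lat at pivot -0.6 dyaw 0.028 width 39.3 ztop 22.2
  upper line angle 0.534, z at pivot 26.0, n 183 a [ 23. 126.] lat -2.1
```

View pics/c5.png

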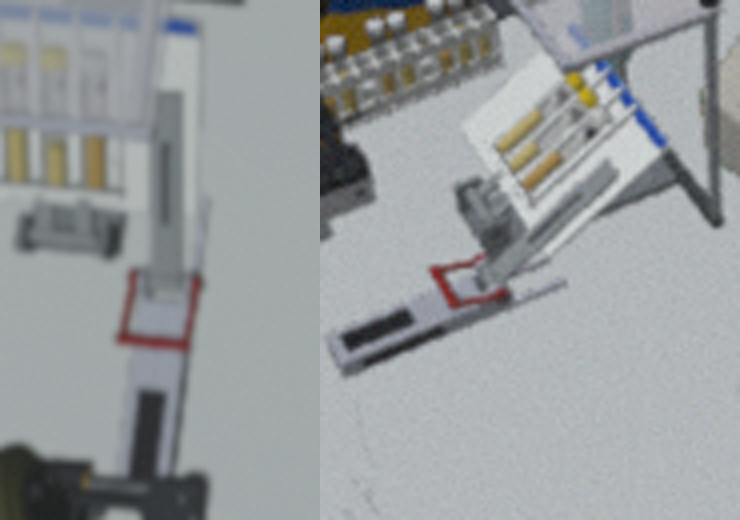

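```bash
cat > red.py <<'E'
from h import *
import sys
k=int(sys.argv[1])
for n,(u0,u1,v0,v1) in (("top",(150,190,225,275)),("scene",(180,220,185,215))):
    zz=load(n,k);h=cv2.cvtColor(zz["p"],cv2.COLOR_RGB2HSV);r=((h[...,0]<10)|(h[...,0]>168))&(h[...,1]>70);mm=np.zeros_like(r);mm[v0:v1,u0:u1]=1;r&=mm
    X=xyz(zz)[r];X=X[(X[:,2]<80)&(X[:,2]>10)];a=X[:,:2]@[.9968,-.0798];s=X[a<np.percentile(a,3)+9];print(n,len(X),"crossbar",np.median(s,0).round(1),len(s),s.min(0).round(),s.max(0).round(),"front end",X[a>np.percentile(a,90)].mean(0).round(1))
E
python3 red.py 5
```

```text
top 57 crossbar [511.4 202.5  42.3] 40 [507. 181.  38.] [516. 224.  47.] front end [550.7 192.5  32.1]
scene 54 crossbar [512.8 199.8  41.7] 29 [509. 177.  21.] [519. 220.  45.] front end [553.6 190.1  32.1]
```

```bash
python3 nudge.py '[{}]' > /dev/null; python3 go.py 511 203 60 -.08 0
```

```text
t 16.55 delta [83.2  0.8 81.6] [0.001 0.004 0.   ] pos [428.4 210.5 141.9] F [ 0.   0.1 -0.8] gap 0.4 ff 0.0 q6 2.03
```

```bash
python3 nudge.py '[{"trans":[35,0.5,20]},{"trans":[75,0.8,50]},{"trans":[83,0.8,75]},{"trans":[83,0.8,80]},{"trans":[83,0.8,81.6]}]' >/dev/null;  python3 nudge.py '[{"trans":[0,0,8]},{"trans":[0,0,16]},{"trans":[0,0,19]}]'; python3 nudge.py '[{"trans":[0,0,3]},{"trans":[0,0,6]}]'; python3 nudge.py '[{"trans":[0,0,2]},{"trans":[0,0,4]}]'
```

```text
clock: 17.35
eef_pos: [510.1, 203.3, 41.8]
eef_rot: [3.141, 0.004, -0.079]
wrist_force: [-4.2, 0.4, 4.7]
finger_gap: 0.4
finger_force: 2.2
clock: 17.55
eef_pos: [510.4, 203.3, 36.2]
eef_rot: [3.141, 0.003, -0.079]
wrist_force: [-3.1, -0.4, 3.5]
finger_gap: 0.4
finger_force: 1.8
clock: 17.75
eef_pos: [510.5, 203.2, 31.9]
eef_rot: [3.141, 0.003, -0.08]
wrist_force: [-2.4, 0.7, 3.0]
finger_gap: 1.1
finger_force: 1.6
```

Low forces now; finish pressing it down.

```bash
python3 nudge.py '[{"trans":[0,0,1.5]},{"trans":[0,0,2.5]}]'; python3 nudge.py '[{"trans":[0,0,1]},{"trans":[0,0,1]}]';python3 nudge.py '[{"trans":[0,0,-10]},{"trans":[0,0,-50]},{"trans":[-40,0,-90]},{"trans":[-80,0,-130]},{"trans":[-120,0,-150]}]'; python3 nudge.py '[{}]' 60 >/dev/null;python3 -c "
from h import *
shot('top',6);shot('scene',6)"; python3 cmp.py 6; python3 red.py 6;python3 bev.py 6 551 200.7 -.08
```

```text
clock: 17.95
eef_pos: [510.6, 203.2, 29.8]
eef_rot: [3.141, 0.003, -0.08]
wrist_force: [-5.9, 0.0, 13.7]
finger_gap: 0.5
finger_force: 7.0
clock: 18.15
eef_pos: [510.6, 203.3, 29.4]
eef_rot: [3.141, 0.003, -0.08]
wrist_force: [-8.9, -0.6, 16.4]
finger_gap: 0.3
finger_force: 8.0
clock: 18.65
eef_pos: [397.2, 212.2, 177.1]
eef_rot: [-3.142, 0.001, -0.08]
wrist_force: [0.1, 0.4, -0.0]
finger_gap: 0.5
finger_force: 0.0
top 114 tray 0.5270 z0 38.5 236 blade 0.5243
    0 36 normal gap 4.60
    15 36 normal gap 4.76
    30 40 normal gap 4.89
    45 41 normal gap 4.44
    60 40 normal gap 4.49
    75 43 normal gap 4.54
scene 103 tray 0.5356 z0 36.3 129 blade 0.5470
    0 22 normal gap 3.39
    15 16 normal gap 4.04
    30 20 normal gap 4.24
    45 25 normal gap 3.52
    60 25 normal gap 5.01
    75 21 normal gap 4.51
top 68 crossbar [508.8 202.7  29.4] 41 [506. 181.  26.] [516. 224.  33.] front end [551.4 196.5  31.8]
scene 65 crossbar [511.  202.2  27.9] 29 [507. 178.  20.] [515. 221.  32.] front end [553.1 189.1  30.9]
top rear [-141.7 -141.6 -140.4] lat at pivot -1.8 dyaw -0.001 width 35.7 ztop 22.1
  upper line angle 0.526, z at pivot 30.7, n 347 a [ 19. 126.] lat -1.7
scene rear [-137.8 -137.5 -136.6] lat at pivot -4.0 dyaw -0.009 width 37.6 ztop 21.7
  upper line angle 0.536, z at pivot 27.5, n 175 a [ 23. 128.] lat -2.1
```

```bash
python3 go.py 472 207.1 40 -.08 0
```

```text
t 18.85 delta [ 74.4  -0.5 135.8] [-0.     0.001  0.001] pos [397.9 212.5 175.9] F [-0.   1.5  0.2] gap 12.8 ff 0.0 q6 2.06
```

```bash
python3 nudge.py '[{"trans":[30,0,40]},{"trans":[60,0,80]},{"trans":[74.4,-0.5,115]},{"trans":[74.4,-0.5,135]},{"trans":[74.4,-0.5,135]}]' >/dev/null; python3 go.py 472 207.1 6.5 -.08 0
```

```text
t 19.35 delta [ 1.9 -1.9 29.1] [ 0.004  0.01  -0.001] pos [470.3 205.5  35.6] F [ 0.2 -0.3 -1.2] gap 53.0 ff 0.0 q6 1.99
```

```bash
python3 nudge.py '[{},{}]' >/dev/null; python3 go.py 472 207.1 6.5 -.08 0;python3 nudge.py '[{"trans":[0,0,15]},{"trans":[0,0,32]},{"trans":[0,0,32]}]' ; python3 nudge.py '[{},{},{},{},{}]' 20 30
```

```text
t 19.55 delta [-0.  -0.2 34.3] [0.    0.002 0.   ] pos [472.1 206.9  40.8] F [0.4 0.3 0.3] gap 59.6 ff 0.0 q6 1.99
clock: 19.85
eef_pos: [470.8, 206.6, 7.4]
eef_rot: [3.14, 0.004, -0.08]
wrist_force: [-0.3, -0.9, -0.7]
finger_gap: 60.1
finger_force: 0.0
clock: 20.35
eef_pos: [471.7, 206.8, 8.6]
eef_rot: [3.141, 0.002, -0.08]
wrist_force: [-2.1, -0.6, 7.0]
finger_gap: 35.7
finger_force: 30.0
```

```bash
python3 nudge.py '[{"trans":[0,0,-10]},{"trans":[0,0,-25]},{"trans":[0,0,-40]},{"trans":[-20,0,-40]},{"trans":[-45,0,-40]}]';  python3 go.py 436.8 -154.9 45 .244 0
```

```text
clock: 20.85
eef_pos: [426.1, 210.2, 48.3]
eef_rot: [3.141, 0.003, -0.08]
wrist_force: [-1.3, 0.5, -7.0]
finger_gap: 35.8
finger_force: 30.0
t 20.85 delta [ 40.  363.    3.6] [ 0.     0.004 -0.324] pos [426.1 210.2  48.3] F [-1.3  0.5 -7. ] gap 35.8 ff 30.0 q6 2.03
```

```bash
python3 nudge.py '[{"trans":[2,35,0]},{"trans":[4,75,0],"r":[0,0,-0.07]},{"trans":[8,115,0],"r":[0,0,-0.13]},{"trans":[12,155,0],"r":[0,0,-0.2]},{"trans":[20,195,0],"r":[0,0,-0.26]}]'>/dev/null;  python3 go.py 436.8 -154.9 45 .244 0
```

```text
t 21.35 delta [-24.  166.2   3.4] [-0.     0.004 -0.06 ] pos [430.1  12.9  48.3] F [ 2.2 -0.2 -6.2] gap 35.6 ff 30.0 q6 1.33
```

```bash
python3 nudge.py '[{"trans":[-5,40,0],"r":[0,0,-0.02]},{"trans":[-10,80,0],"r":[0,0,-0.04]},{"trans":[-16,120,0],"r":[0,0,-0.06]},{"trans":[-21,150,0],"r":[0,0,-0.06]},{"trans":[-24,166,0],"r":[0,0,-0.06]}]'>/dev/null;python3 nudge.py '[{},{}]'>/dev/null;  python3 go.py 436.8 -154.9 15 .244 0;  python3 go.py 457.1 -236.4 15 .244 0; python3 - <<'E'
from h import *
t=shot("top",7);z=shot("scene",7)
a=cv2.resize(t["p"][160:310,260:400,::-1],None,fx=2.8,fy=2.8,interpolation=2)
b=cv2.resize(z["p"][170:320,210:350,::-1],None,fx=2.8,fy=2.8,interpolation=2)
cv2.imwrite("pics/c6.png",np.clip(np.hstack([a,b])*1.3,0,255).astype(np.uint8))
E
```

```text
t 22.05 delta [-0.2  1.9 33.1] [-0.001  0.004 -0.004] pos [ 436.7 -153.    48.2] F [-0.9  1.2 -6.6] gap 35.8 ff 30.0 q6 0.92
t 22.05 delta [ 0.2 85.9 33.1] [-0.001  0.004 -0.004] pos [ 436.7 -153.    48.2] F [-0.9  1.2 -6.6] gap 35.8 ff 30.0 q6 0.92
```

View pics/c6.png

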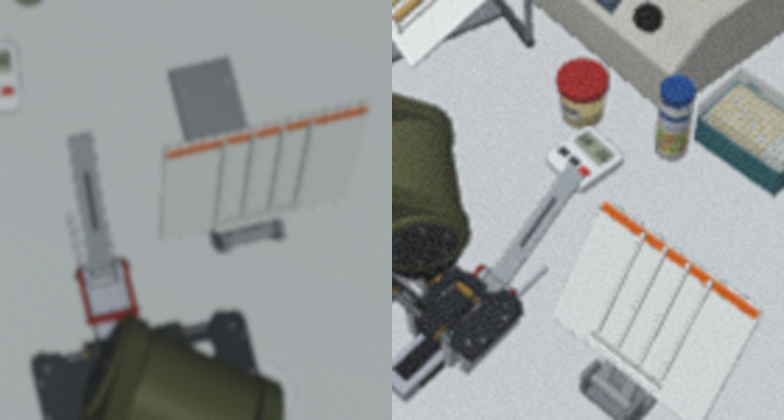

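```bash
python3 nudge.py '[{"trans":[0,1,10]},{"trans":[0,2,25]},{"trans":[0,2,34],"r":[0,0.004,-0.004]},{"trans":[0,2,34],"r":[0,0.004,-0.004]}]'>/dev/null; python3 nudge.py '[{"trans":[0,15,0]},{"trans":[0,30,0]},{"trans":[0,45,0]},{"trans":[0,60,0]},{"trans":[0,72,0]}]'; python3 nudge.py '[{"trans":[0,12,0]},{"trans":[0,12,0]},{"trans":[0,12,0]}]'; python3 go.py 457.1 -236.4 8.5 .244 0
```

```text
clock: 23.05
eef_pos: [455.2, -226.7, 14.3]
eef_rot: [3.141, -0.001, 0.244]
wrist_force: [0.1, 0.7, -6.2]
finger_gap: 35.5
finger_force: 30.0
clock: 23.35
eef_pos: [457.6, -236.6, 14.0]
eef_rot: [-3.141, -0.0, 0.244]
wrist_force: [-0.2, 1.1, -7.5]
finger_gap: 35.4
finger_force: 30.0
t 23.35 delta [-0.4 -0.3  5.5] [-0.001 -0.    -0.   ] pos [ 457.6 -236.6   14. ] F [-0.2  1.1 -7.5] gap 35.4 ff 30.0 q6 0.78
```

Lower, release, back off, and measure relative to the tray.

```bash
python3 nudge.py '[{"trans":[-0.4,-0.3,3]},{"trans":[-0.4,-0.3,5.5]},{"trans":[-0.4,-0.3,6]},{"trans":[-0.4,-0.3,6]}]'; python3 nudge.py '[{},{},{},{}]' 60; python3 nudge.py '[{"trans":[0,0,-40]},{"trans":[0,0,-90]},{"trans":[-40,0,-120]},{"trans":[-80,0,-150]},{"trans":[-120,0,-180]}]'; python3 nudge.py '[{"trans":[-40,0,0]},{"trans":[-40,0,0]}]' 0 20; cat > free.py <<'E'
from edge import *
import sys
from fit import tray
k=int(sys.argv[1]);sl=float(sys.argv[2])
print(">")
ex=np.array([np.cos(.244),np.sin(.244)]);ey=np.array([-ex[1],ex[0]])
z=load("top",k);X=xyz(z);a=X[...,:2]@ex-467.6;b=X[...,:2]@ey+405.7
E=edges(k,range(300,335),330,262,10,np.array([0,0,22.]),np.array([0,0,1.]),ey)
s=E[:,:2]@ex-467.6;t=E[:,:2]@ey+405.7;m=abs(t-66)<17;print("> rear",s[m].mean().round(2),s[m].std().round(2),m.sum(),"-> pivot",(s[m].mean()+142).round(2), "t",t[s>-200].round(0).tolist())
c=np.array([602.7,-266.3,119.2])
E
python3 -c "
from h import *
shot('top',8);shot('scene',8)
X=xyz(load('top',8));ex=np.array([np.cos(.244),np.sin(.244)]);ey=np.array([-ex[1],ex[0]])
print('hinge s,t',np.array([551.6,-280.3])@ex,np.array([551.6,-280.3])@ey)
"
python3 free.py 8 0|grep '>'; python3 bev.py 8 533.8 -217.3 .244
```

```text
clock: 23.75
eef_pos: [457.3, -236.2, 8.7]
eef_rot: [-3.141, -0.001, 0.245]
wrist_force: [-4.5, 1.3, 4.0]
finger_gap: 35.8
finger_force: 30.0
clock: 24.15
eef_pos: [457.5, -236.5, 8.3]
eef_rot: [3.141, -0.001, 0.244]
wrist_force: [-0.0, -0.9, -0.0]
finger_gap: 59.8
finger_force: 0.0
clock: 24.65
eef_pos: [339.4, -265.5, 189.3]
eef_rot: [3.141, -0.001, 0.245]
wrist_force: [0.6, -0.9, 0.7]
finger_gap: 59.8
finger_force: 0.0
clock: 24.85
eef_pos: [299.5, -276.1, 189.1]
eef_rot: [3.14, -0.001, 0.241]
wrist_force: [0.1, 0.2, -0.1]
finger_gap: 47.2
finger_force: 0.0
hinge s,t 467.5447005404057 -405.2562189486823
>
> rear -142.64 0.49 3 -> pivot -0.64 t [128.0, 128.0, 147.0, 118.0, 134.0, 135.0, 91.0, 89.0, 86.0, 91.0, 87.0, 87.0, 87.0, 87.0, 101.0, 86.0, 87.0, 85.0, 82.0, 80.0, 77.0]
top rear [-140.8 -140.2 -139.3] lat at pivot 1.2 dyaw 0.003 width 36.1 ztop 22.1
  upper line angle 0.982, z at pivot 37.0, n 320 a [15. 88.] lat 0.4
scene rear [-138.8 -138.5 -137.9] lat at pivot -2.9 dyaw -0.007 width 35.2 ztop 22.2
  upper line angle 0.982, z at pivot 32.3, n 360 a [18. 91.] lat -0.2
```

```bash
sed -i 's/range(300,335),330,262/range(320,365),330,235/' free.py; python3 free.py 8 0|grep '>'; python3 -c "
from edge import *
ex=np.array([np.cos(.244),np.sin(.244)]);ey=np.array([-ex[1],ex[0]])
c=np.array([602.7,-266.3,119.2]);w=np.array([-np.sin(.986)*ex[0],-np.sin(.986)*ex[1],np.cos(.986)])
for cols in (range(319,337),range(364,382)):
  E=edges(0,cols,252,190,40,c,w,ey);s=E[:,:2]@ex-467.6;print('> edge',s.mean(),s.std(),E[:,2].mean())
"|grep '>'
```

```text
>
> rear -146.61 9.68 13 -> pivot -4.61 t [91.0, 89.0, 86.0, 91.0, 87.0, 87.0, 87.0, 87.0, 101.0, 86.0, 87.0, 85.0, 82.0, 80.0, 77.0, 75.0, 72.0, 69.0, 66.0, 63.0, 70.0, 58.0, 55.0, 52.0, 52.0, 11.0, 8.0, 44.0, 1.0, -0.0, -4.0, -7.0, -9.0, -12.0, 32.0, -18.0, -21.0, -23.0, -20.0, -28.0, -31.0, -5.0, -45.0, -28.0]
> edge 9.516128178672476 6.799295282757401 53.64985058940516
> edge 10.19469623443748 4.131483213488599 54.67480781918996
```

```bash
sed -i 's/s\[m\].mean()/np.median(s[m])/g' free.py; python3 free.py 8 0|grep 'rear'|cut -c1-60; python3 -c "
from edge import *
ex=np.array([np.cos(.244),np.sin(.244)]);ey=np.array([-ex[1],ex[0]])
c=np.array([602.7,-266.3,119.2]);w=np.array([-np.sin(.986)*ex[0],-np.sin(.986)*ex[1],np.cos(.986)])
for k in (0,8):
 for cols in (range(319,337),range(364,382)):
  E=edges(k,cols,252,190,40,c,w,ey);s=E[:,:2]@ex-467.6;print('> edge',np.median(s),np.median(E[:,2]))
"|grep '>'
```

```text
> rear -143.25 9.68 13 -> pivot -1.25 t [91.0, 89.0, 86.0, 9
> edge 11.768180181207725 57.05150936517458
> edge 11.514244110556007 56.66794634698306
> edge 11.682935372654981 56.92274957153927
> edge 11.514244110556007 56.66794634698306
```

```bash
python3 go.py 500 -225 170 .244 .6;python3 go.py 570 -207.8 150 .244 .6
```

```text
t 24.95 delta [204.5  -1.4  18.6] [ 0.001  0.599 -0.001] pos [ 301.8 -275.5  188.4] F [-0.5  0.9 -0.5] gap 39.6 ff 0.0 q6 0.50
t 24.95 delta [276.5  -1.3  38.7] [ 0.001  0.599 -0.001] pos [ 301.8 -275.5  188.4] F [-0.5  0.9 -0.5] gap 39.6 ff 0.0 q6 0.50
```

```bash
python3 nudge.py '[{"trans":[45,0,0],"r":[0,0.15,0]},{"trans":[90,0,0],"r":[0,0.3,0]},{"trans":[135,0,5],"r":[0,0.45,0]},{"trans":[180,-1,10],"r":[0,0.599,0]},{"trans":[204,-1.4,18],"r":[0,0.599,0]}]'>/dev/null; python3 nudge.py '[{},{}]'>/dev/null;python3 go.py 570 -207.8 150 .244 .6;python3 go.py 582 -205 126 .244 .6
```

```text
t 25.65 delta [48.3  1.7 56.6] [-0.002  0.002  0.001] pos [ 500.  -223.7  169.6] F [-0.8  0.1  0.3] gap 0.4 ff 0.0 q6 0.20
t 25.65 delta [44.9  1.9 83.4] [-0.002  0.002  0.001] pos [ 500.  -223.7  169.6] F [-0.8  0.1  0.3] gap 0.4 ff 0.0 q6 0.20
```

```bash
python3 nudge.py '[{"trans":[30,1,35]},{"trans":[48,1.7,56]},{"trans":[45,1.9,75]},{"trans":[45,1.9,83]},{"trans":[45,1.9,83]}]'>/dev/null; python3 nudge.py '[{"trans":[0.3,0,6]},{"trans":[0.6,0,12]},{"trans":[1,0,17]}]';python3 nudge.py '[{"trans":[0.3,0,4]},{"trans":[0.6,0,8]},{"trans":[1,0,12]}]'
```

```text
clock: 26.45
eef_pos: [591.9, -203.9, 114.0]
eef_rot: [3.141, -0.6, 0.244]
wrist_force: [-0.4, 0.4, 1.2]
finger_gap: 0.3
finger_force: 0.7
clock: 26.75
eef_pos: [599.3, -201.7, 104.1]
eef_rot: [-3.142, -0.6, 0.244]
wrist_force: [0.2, 0.6, 1.3]
finger_gap: 0.4
finger_force: 0.6
```

```bash
python3 nudge.py '[{"trans":[-0.3,0,3]},{"trans":[-0.7,0,6]},{"trans":[-1,0,9]},{"trans":[-1.3,0,11]}]';python3 nudge.py '[{"trans":[-0.3,0,1.5]},{"trans":[-0.5,0,3]}]';python3 nudge.py '[{}]'
```

```text
clock: 27.15
eef_pos: [604.1, -200.4, 94.2]
eef_rot: [-3.141, -0.599, 0.244]
wrist_force: [-0.7, -0.2, 2.1]
finger_gap: 0.7
finger_force: 0.5
clock: 27.35
eef_pos: [605.3, -200.1, 91.6]
eef_rot: [-3.141, -0.6, 0.244]
wrist_force: [-0.0, 0.7, 1.1]
finger_gap: 0.6
finger_force: 0.5
clock: 27.45
eef_pos: [605.2, -200.1, 91.5]
eef_rot: [-3.141, -0.599, 0.244]
wrist_force: [-0.2, -0.6, 0.2]
finger_gap: 0.5
finger_force: 0.0
```

```bash
python3 nudge.py '[{"trans":[-0.5,0,3]},{"trans":[-1,0,6]},{"trans":[-1.5,0,8]}]';python3 nudge.py '[{"trans":[-0.2,0,1]},{"trans":[-0.2,0,1]}]';python3 nudge.py '[{"trans":[-0.2,0,1]},{"trans":[-0.2,0,1]}]'
```

```text
clock: 27.75
eef_pos: [608.6, -199.4, 84.0]
eef_rot: [-3.141, -0.6, 0.244]
wrist_force: [-0.2, -0.4, 1.3]
finger_gap: 0.4
finger_force: 0.6
clock: 27.95
eef_pos: [608.8, -199.2, 83.0]
eef_rot: [-3.141, -0.599, 0.244]
wrist_force: [0.4, 0.6, -0.3]
finger_gap: 0.4
finger_force: 0.0
clock: 28.15
eef_pos: [609.2, -199.1, 82.3]
eef_rot: [-3.141, -0.599, 0.244]
wrist_force: [-0.2, 0.2, 0.1]
finger_gap: 0.3
finger_force: 0.1
```

```bash
python3 nudge.py '[{"trans":[-0.2,0,0.7]},{"trans":[-0.2,0,0.7]}]' | grep -E 'pos|force';python3 nudge.py '[{"trans":[-0.2,0,0.7]},{"trans":[-0.2,0,0.7]}]'| grep -E 'pos|force'
```

```text
eef_pos: [609.5, -199.1, 81.8]
wrist_force: [-1.9, 0.8, 2.9]
finger_force: 1.4
eef_pos: [609.8, -199.0, 81.4]
wrist_force: [-4.4, 0.7, 5.8]
finger_force: 3.3
```

```bash
python3 nudge.py '[{"trans":[0,0,-15]},{"trans":[0,0,-50]},{"trans":[-40,0,-90]},{"trans":[-90,0,-120],"r":[0,-0.15,0]},{"trans":[-140,0,-130],"r":[0,-0.3,0]}]'>/dev/null;python3 nudge.py '[{"trans":[-50,0,0],"r":[0,-0.15,0]},{"trans":[-100,0,0],"r":[0,-0.3,0]},{"trans":[-100,0,0],"r":[0,-0.3,0]}]' | head -2; python3 - <<'E'
from h import *
t=shot("top",9);z=shot("scene",9)
a=cv2.resize(t["p"][160:310,260:400,::-1],None,fx=2.8,fy=2.8,interpolation=2)
b=cv2.resize(z["p"][170:320,210:350,::-1],None,fx=2.8,fy=2.8,interpolation=2)
cv2.imwrite("pics/c7.png",np.clip(np.hstack([a,b])*1.3,0,255).astype(np.uint8))
E
python3 -c "
from fit import *
X=0
for n in('top','scene'):
    z=load(n,9);X=xyz(z);X[...,2]+=.4 if n=='top' else 1.1
    ex=np.array([np.cos(.244),np.sin(.244)]);ey=np.array([-ex[1],ex[0]])
    a=X[...,:2]@ex-467.8;b=X[...,:2]@ey+405.5;Z=X[...,2];r=Z-(34+3.5+.591*a)
    for lo,hi in((45,88),(-88,-45),(-88,88)):
        m=(a>24)&(a<135)&(b>lo)&(b<hi)&(abs(r)<8);A=np.c_[a[m],b[m],np.ones(m.sum())];f,*_=np.linalg.lstsq(A,Z[m],rcond=None);print(n,m.sum(),'slope %.4f roll %.4f z0 %.1f'%(np.arctan(f[0]),f[1],f[2]))
"
python3 free.py 9 0|grep 'rear'|cut -c1-50;python3 bev.py 9 533.8 -217.3 .244|grep rear; python3 cmp.py 9|grep tray
```

```text
clock: 29.35
eef_pos: [346.0, -264.2, 83.3]
top 726 slope 0.5327 roll -0.0030 z0 37.9
top 718 slope 0.5318 roll -0.0014 z0 37.7
top 2786 slope 0.5335 roll 0.0001 z0 38.2
scene 697 slope 0.5297 roll 0.0026 z0 36.2
scene 821 slope 0.5354 roll 0.0018 z0 36.0
scene 3004 slope 0.5350 roll -0.0009 z0 36.4
> rear -144.46 38.57 21 -> pivot -2.46 t [91.0, 89
top rear [-140.7 -140.3 -139.2] lat at pivot 0.5 dyaw -0.004 width 36.2 ztop 22.1
scene rear [-135.1 -134.4 -131. ] lat at pivot -19.8 dyaw -0.255 width 35.2 ztop 22.4
top 125 tray 0.5278 z0 38.1 176 blade 0.5347
scene 123 tray 0.5412 z0 35.3 80 blade 0.5368cmp.py:14: RuntimeWarning: Mean of empty slice.
  s=D&(a>=l)&(a<l+15);print("   ",l,s.sum(),"normal gap %.2f"%((z[s]-np.polyval(fT,a[s])).mean()*np.cos(.534)))
  ret = ret.dtype.type(ret / rcount)
```

View pics/c7.png

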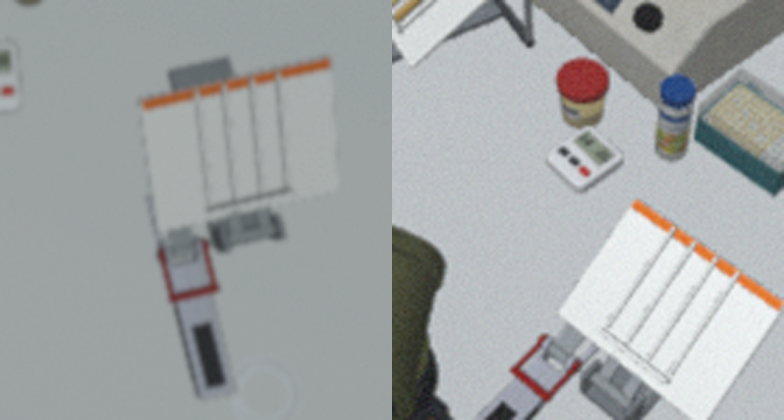

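The tray lies on the blade (left half, blade root at ~(185,240)). Its slope is 0.534, against 0.533–0.535 on the reference, and the bystanders are untouched. I'll clear the arm and hand in.

```bash
python3 nudge.py '[{"trans":[0,0,-40]},{"trans":[0,0,-80]},{"trans":[0,0,-80]},{"trans":[0,0,-80]}]'; python3 -c "
from cell import manip
print(manip.sign_off())"
```

```text
clock: 29.85
eef_pos: [349.3, -264.1, 165.1]
eef_rot: [3.14, -0.006, 0.245]
wrist_force: [-0.0, -0.7, -1.0]
finger_gap: 0.3
finger_force: 0.0
the job is handed in; nothing more can be done
None
```

I handed the job in at about 30 s: the free tray rests on the locked bevel blade at about 0.534 rad (reference about 0.534 rad), the bevel stands under its left margin, and the timer, cup and canister were not touched.

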